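# Start the tool-bar clamp screw in its boss

## Robot

A 6-joint arm with a two-finger parallel gripper is mounted at the origin on the work surface. World frame = base frame: x ahead of the robot, y to its left, z up, the work surface at z = 0. Lengths are in m, angles in rad, forces in N, time in s.
With the tool pointing down it reaches from about 0.3 to 0.775 m from the base axis. Payload 14.6 kg.
Tool frame: the origin (TCP) lies at the very end of the fingers, on their centre line; the grasp point (between the pads) lies 19 mm behind it (ctrl.hold_point_z is the z of the grasp point in the tool frame, in m); z points along the fingers, y is the direction in which the jaws open and shut (so a half turn about z gives the same grasp; the last joint's range is limited). The gripper opens to 94 mm and grips with 3 to 60 N. Pads are 16 mm wide; open, the fingers measure 119 mm over their backs; the gripper's body (75 mm by 177 mm) begins 78 mm behind the grasp point.
Start: joints at [1.061, 0.3, 1.521, -0, 1.321, -0.067], TCP at [0.236, 0.497, 0.181] pointing down, gripper open.
Joint ranges: [-3.03, 3.03], [-0.79, 2.21], [0.23, 2.52], [-1.04, 4.18], [0, 3.07], [-2.55, 2.55]. Speed limits (rad/s): [2.22, 2.22, 2.57, 3.14, 3.14, 3.14].

## Interface

Orientations are given as [roll, pitch, yaw] about the fixed x, y, z axes, in that order (R = Rz(yaw) Ry(pitch) Rx(roll)).
In Python, from station import ctrl, cams, hand_in gives the robot as it stands.
- The arm moves only by the tool servo_tool, never from a script. Its argument "rows" is a list of rows, each a list of 7 numbers: the shift along the world's x, y, z in m, then the turn, a rotation vector about the world's x, y, z in rad, then the gripper command: -1 is shut, 1 is fully open, values between are in proportion. A call has exactly 8 rows; each row is the pose to reach, as a shift and turn from the pose measured when the call began; what a row does not reach only later rows make up. A row lasts 1/12 s, in which the tool goes at most 41.7 mm and 7.16 degrees, less where a joint would pass 70% of its speed; a pose out of reach is approached as far as the arm can. A call with a gripper value outside its range is refused whole. The fingers move at their own pace and stop on an object; "newtons" is the grip in N (left out, the last holds). Time passes only in rows, so rows that repeat a pose let the fingers close, or fill a call up. It gives the time, the measured TCP pose, the force and the opening at its end, in the units of the state.
- ctrl.get_obs(): the state, without advancing time (a new reading comes with each control period).
- cams.camera(name): name is "scene" or "top"; returns a dict with "image" (400x640x3 uint8, red, green, blue), "depth" (400x640 float32, m along the optical axis (not along the pixel's ray), 0 where there is no reading), "fx", "fy", "cx", "cy" (pixels), "dist_coeffs" ([k1, k2, p1, p2, k3] as OpenCV has them; the pictures are not rectified), "rvec" (rotation vector, rad) and "tvec" (3), from world to camera coordinates, as OpenCV has them. Camera axes: x right, y down, z forward; pixel columns grow to the right and rows downward; lengths in m; the calibration is good to about 2 mm. A picture is of the moment at which its call begins.
- hand_in(): hands the job in, once; it reports no verdict.
Trained networks look in a picture, given as the dict that the camera call returned (one of the last four; its "shot" number tells which), for a name from the list of things; names that differ only in an ending like _2 or _b are one class to them, and where a whole thing is asked for, a point or a joint stands for the part that bears it (a point fixed in the world has none). Each returns a list of dicts, best first, with "p" (0 to 1); they miss things now and then, are a little off and sometimes report something else, mostly with a low value. They report only what shows in the picture. A call takes as long as a camera call.
- cams.spot_in(picture, name): "box" ([left, top, right, bottom] as shares, 0 to 1, of the picture: columns of its width, rows of its height, round what is visible of it).
- cams.place_of(picture, name): "at" ([column, row] as shares, 0 to 1, of the picture: columns of its width, rows of its height: a listed point, or the origin of a listed thing).
The state is a dict: "time_s": time; "qpos": joint angles; "joint_vel": joint speeds; "tau": joint torques, N m; "ee_pos": TCP position; "eef_rot": TCP orientation; "force": force on the tool from outside, world axes, zero at the start; "moment": the same for the moment, N m; "grip_width": finger opening in m.
Only numpy, scipy, OpenCV 4.12 (cv2) and the standard library are available. Lean on these libraries where they do the work, as an engineer would, in place of code of your own. Each camera call takes 0.05 s, during which the arm holds its last target.

## Task

Pull the red lock plug up out of its snap seat beside the crank and put it in the blue tray. Then, by the crank's black handle, turn the clamp screw backward (anticlockwise from above) just until it drops into the start of its thread, then one full turn forward (clockwise). Finish with the gripper still holding the handle there, keeping still and leaving the other things on the bench where they are.

Things in the scene. Friction and masses are not known exactly. Their poses are not given: they have to be found in the camera images.
- lock_plug: red plastic plug, seated in a snap seat on the grey receiver at the start, in the way of the crank. Head 22 x 22 mm, 40 mm tall; origin at the centre of the head's underside, z up out of the head, x and y square to its sides. Below the head a round stem with a ball end reaches 31 mm down. Two sprung balls in the seat hold it: a straight pull upward of some 8 to 12 N frees it, and it is clear of the seat when raised 35 mm. 40 g
- lock_mouth (a point): the mouth of the plug's snap seat on the receiver, 111 mm above the bench: where the plug's origin is while seated
- tray: blue open tray fixed on the bench, 130 x 130 mm outside, walls 25 mm tall and 4 mm thick, floor about 4 mm; origin under its centre. It stands to the left or to the right of the receiver
- screw_axis (a point): point on the vertical axis of crank and screw, on top of the crank's hub, 128 mm above the bench; fixed to the receiver, a grey steel block with a square tool bar through it
- handle_mid (a point): the black round handle of the crank: upright, 26 mm in diameter, 40 mm tall (126 to 166 mm above the bench); this point is on its axis 25 mm above its foot (about 151 mm above the bench). It stands 70 mm from screw_axis, spins freely on its pin and stays at one height as the crank turns. A gripper can hold it from above and lead it round the circle without turning itself. Turning it takes 1 to 4 N
- screw_top (a point): top end of the screw (yellow tip, 17 mm in diameter) that stands up out of the crank's hub. The screw turns with the crank but slides freely up and down through its hub, so its rise and drop are seen here: about 145 mm above the bench when just dropped onto the thread, 8 mm lower after one turn forward, up to 8 mm higher before the drop
- crank (a joint): angle of crank and screw, rad: about 0 at the start; grows forward (clockwise from above), falls backward. The drop comes somewhere between 1.1 and 2.5 rad backward from 0 (hidden: watch the screw); a stop ends the backward travel at -4.2 rad
- screw (a joint): depth of the screw, m: negative while it still rides on the end face of the thread (it climbs, down to about -0.008, as the crank turns backward), jumps to about 0 to +0.0005 as it drops into the start of the thread, then +0.008 for each turn forward
- handle: the same black handle as a  origin at the centre of its foot, z up; it is what the fingers must hold at the end

How it is judged:
On the way, in this order (a step that is already met when the one before it is completed fails the run):
1. the lock plug is out of its seat and lies in the blue tray (horizontal distance between lock_plug and tray below 0.06 m and height (world z) of lock_plug below 0.05 m and contact force between the fingers and lock_plug below 0.1 N), for 0.2 s.
2. the screw, turned backward, has dropped into the start of its thread (value of joint crank below -0.8 rad and value of joint screw above -0.0022 m), for 0.1 s.
3. the screw is one turn forward into its thread (value of joint screw between 0.0064 and 0.0102 m and value of joint crank above 2.5 rad), for 0.2 s.
At the end, for the whole second after the job is handed in: The lock plug lies at rest in the blue tray; the screw is started one turn (within about a fifth of a turn) into its thread, 6.4 to 10.2 mm deep, reached after its backward drop; the crank is still and the fingers still hold its handle (over 2 N) (all of step 3 and velocity of joint crank between -0.1 and 0.1 rad/s and contact force between the fingers and handle above 2 N and horizontal distance between lock_plug and tray below 0.06 m and height (world z) of lock_plug below 0.05 m and linear speed of lock_plug below 0.02 m/s); the arm keeps its last pose, push and grip.
It fails at once if another thing on the bench was moved more than 30 mm (distance of any of hammer, wrench, driver, jar, wax_bar, scale_block, cup from where it was at the start of the episode above 0.03 m).
It fails at once if the screw was driven more than one and a half turns in (value of joint screw above 0.0122 m).
It fails at once if the crank was turned backward far past the drop (value of joint crank below -3.6 rad).
It also fails if it takes over 72 s, if anything falls off the work surface, if the arm or the gripper's body presses on something with over 40 N, if the wrist force passes 120 N, or if a joint passes its speed limit or range.

## Working session

There is one attempt and no reset: what is moved stays moved. The work goes in short steps, Python scripts to look and compute and a tool call to move; the robot and the scene stay as the last step left them, time stands still between calls to the robot, and variables do not carry over. Pictures are saved under pics/ and viewed, and the job is handed in when it is done.

Besides the shell and the picture viewer there is one more tool, called after "Emit:" as name(argument=value, ...) on one line, values as JSON. servo_tool: Moves the arm, as the interface text tells. Its arguments: {"type":"object","properties":{"rows":{"type":"array"},"newtons":{"type":"number"}},"required":["rows"]}

```bash
mkdir -p pics; ls; cat > h.py <<'E'
import numpy as np, cv2
from station import ctrl, cams
def K(p): return np.array([[p['fx'],0,p['cx']],[0,p['fy'],p['cy']],[0,0,1.]])
def ray(p,uv):
    d=np.array(p['dist_coeffs'],float)
    n=cv2.undistortPoints(np.array([[uv]],float),K(p),d)[0,0]
    R=cv2.Rodrigues(np.array(p['rvec'],float))[0]; t=np.array(p['tvec'],float).ravel()
    return -R.T@t, R.T@np.array([n[0],n[1],1.]),R,t
def atz(p,uv,z):
    c,d,_,_=ray(p,uv); return c+d*(z-c[2])/d[2]
def atd(p,uv):
    c,d,_,_=ray(p,uv); return c+d*float(p['depth'][int(uv[1]),int(uv[0])])
def save(p,n): cv2.imwrite('pics/'+n,cv2.cvtColor(p['image'],cv2.COLOR_RGB2BGR))
def px(s): return np.array(s)*np.array([640,400])
E
python3 - <<'E'
from h import *
print(ctrl.get_obs())
for n in ['scene','top']:
    p=cams.camera(n); save(p,n+'0.png')
    for k,z in [('lock_plug',.111),('lock_mouth',.111),('tray',0),('screw_axis',.128),('handle_mid',.151),('screw_top',None)]:
        for r in cams.place_of(p,k)[:2]:
            u=px(r['at']); print(n,k,round(r['p'],2),u.round(1), atz(p,u,z).round(4) if z is not None else '', atd(p,u).round(4))
E
```

```text
pics
{'time_s': 0.0, 'qpos': array([ 1.06141642e+00,  3.00464314e-01,  1.52159082e+00,  1.54683375e-05,
        1.32073617e+00, -6.65946578e-02]), 'joint_vel': array([-0.00143905, -0.00158761, -0.00051678,  0.00174869,  0.00038043,
        0.00048141]), 'tau': array([ 1.96123809e-03, -5.31824005e+01, -3.52729332e+01,  7.09006819e-02,
        2.45218672e-02, -9.87109547e-05]), 'ee_pos': array([0.23549837, 0.49669341, 0.18058596]), 'eef_rot': array([-3.14039765e+00, -9.47144408e-05,  2.69880351e+00]), 'force': array([-0.41731476,  0.13756628,  0.00836845]), 'moment': array([-0.00934701, -0.05308432, -0.03011428]), 'grip_width': 0.09402046216933974}
scene lock_plug 0.56 [344.3 195.4] [0.4868 0.0226 0.111 ] [0.5045 0.0296 0.1353]
scene lock_mouth 0.97 [343.2 197.8] [0.4935 0.0232 0.111 ] [0.5048 0.0278 0.1268]
scene lock_mouth 0.31 [344.7 194.8] [0.485  0.0227 0.111 ] [0.5048 0.0305 0.138 ]
scene screw_axis 0.89 [342.8 221.8] [0.5584 0.0514 0.128 ] [0.5646 0.0539 0.138 ]
scene handle_mid 0.56 [377.6 199.5] [0.4968 0.0953 0.151 ] [0.5075 0.0979 0.1651]
scene screw_top 0.62 [342.9 214.2]  [0.5546 0.0492 0.1469]
top lock_plug 0.64 [312.6 212.3] [0.4983 0.0335 0.111 ] [0.4926 0.0319 0.1491]
top lock_mouth 0.85 [314.8 216.2] [0.4891 0.0279 0.111 ] [0.4839 0.0266 0.1482]
top lock_mouth 0.72 [287.7 211.5] [0.499  0.0928 0.111 ] [0.4903 0.0868 0.1685]
top tray 0.82 [447.9 232.5] [ 0.4688 -0.3174  0.    ] [ 0.4684 -0.3162  0.004 ]
top screw_axis 0.9 [303.9 183.9] [0.5632 0.0551 0.128 ] [0.5574 0.0534 0.1539]
top screw_axis 0.25 [286.5 211.2] [0.4971 0.0938 0.128 ] [0.4913 0.0896 0.1666]
top handle_mid 0.69 [286.9 211.1] [0.4939 0.0904 0.151 ] [0.4916 0.0887 0.1666]
top screw_top 0.48 [302.8 185.4]  [0.5546 0.0561 0.15  ]
```

```bash
python3 - <<'E'
import cv2,numpy as np
a=cv2.imread('pics/scene0.png');b=cv2.imread('pics/top0.png')
cv2.imwrite('pics/top0b.png',cv2.resize(b[130:280,200:500],None,fx=2.6,fy=2.6,interpolation=2))
cv2.imwrite('pics/sc0b.png',cv2.resize(a[130:290,260:460],None,fx=3.5,fy=3.5,interpolation=2))
E
```

```text
(no output)
```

View pics/scene0.png

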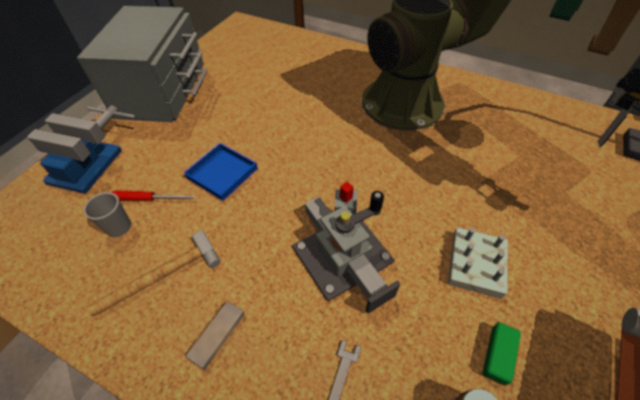

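View pics/top0.png

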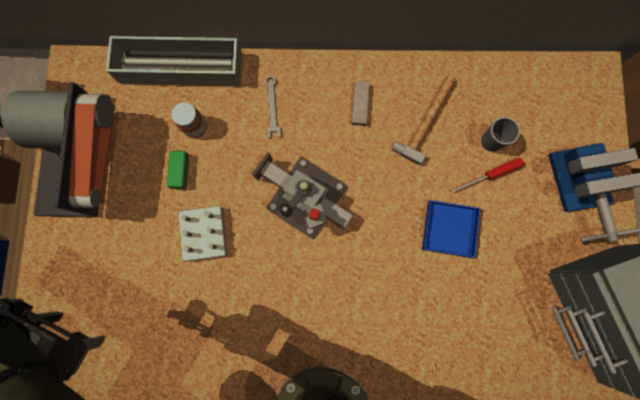

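```bash
ls pics
```

```text
sc0b.png
scene0.png
top0.png
top0b.png
```

View pics/top0b.png

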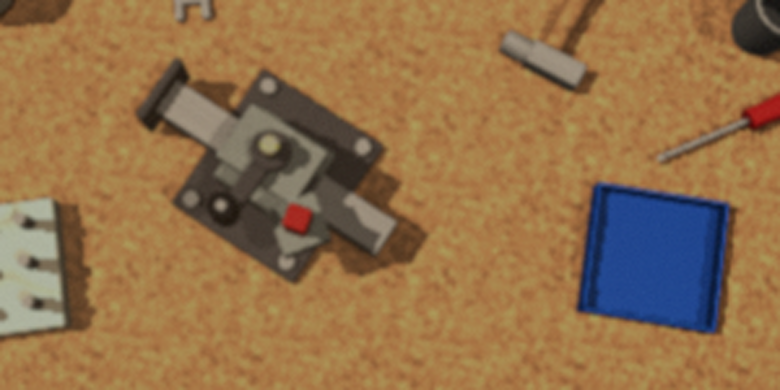

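View pics/sc0b.png

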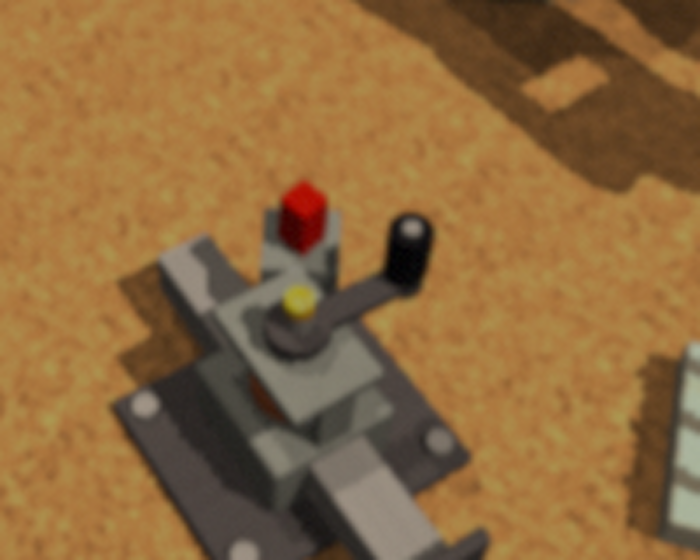

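```bash
cat >> h.py <<'E'
def cloud(p,u0,u1,v0,v1):
    v,u=np.mgrid[v0:v1,u0:u1]; uv=np.stack([u,v],-1).reshape(-1,1,2).astype(float)
    n=cv2.undistortPoints(uv,K(p),np.array(p['dist_coeffs'],float))[:,0]
    d=p['depth'][v0:v1,u0:u1].reshape(-1,1)
    R=cv2.Rodrigues(np.array(p['rvec'],float))[0]; t=np.array(p['tvec'],float).ravel()
    return (np.c_[n,np.ones(len(n))]*d-t)@R, p['image'][v0:v1,u0:u1].reshape(-1,3).astype(int)
E
python3 - <<'E'
from h import *
for n,w in [('scene',(300,400,170,260)),('top',(260,360,160,250))]:
    p=cams.camera(n); X,C=cloud(p,*w)
    red=(C[:,0]>110)&(C[:,1]<60)&(C[:,2]<60)
    P=X[red]; print(n,'red',len(P),P.min(0).round(4),P.max(0).round(4))
    T=P[P[:,2]>.143]; print(' top',len(T),T.mean(0).round(4))
    if len(T)>4:
        print(cv2.minAreaRect((T[:,:2]*1000).astype(np.float32)))
    H=X[(X[:,2]>.155)&(X[:,2]<.18)]
    print(' handle',len(H),H.mean(0).round(4),H.min(0).round(4),H.max(0).round(4))
    y=(C[:,0]>130)&(C[:,1]>120)&(C[:,2]<100)&(X[:,2]>.135)
    print(' yel',y.sum(),X[y].mean(0).round(4),X[y].max(0).round(4))
    M=(X[:,2]>.119)&(X[:,2]<.135)&~red
    for x in []: pass
E
```

```text
scene red 126 [0.481  0.0173 0.1177] [0.9208 0.1953 0.7073]
 top 94 [0.4988 0.0313 0.1552]
((698.8548583984375, 114.6056900024414), (471.65179443359375, 23.96112060546875), 22.897916793823242)
 handle 144 [0.5019 0.0946 0.1642] [0.4868 0.0821 0.155 ] [0.5119 0.1064 0.1688]
 yel 61 [0.6159 0.0777 0.2408] [0.9208 0.1953 0.7073]
top red 76 [0.4793 0.0173 0.1436] [0.5    0.0399 0.1548]
 top 76 [0.4896 0.0288 0.1507]
((489.95361328125, 28.86006736755371), (19.194719314575195, 19.17814064025879), 69.04009246826172)
 handle 111 [0.4977 0.0934 0.1657] [0.4853 0.0309 0.1552] [0.5591 0.1068 0.1712]
 yel 17 [0.4862 0.0346 0.465 ] [0.5631 0.0627 1.0423]
```

```bash
python3 - <<'E'
from h import *
p=cams.camera('scene'); X,C=cloud(p,330,360,170,210)
red=(C[:,0]>110)&(C[:,1]<60)&(C[:,2]<60)&(X[:,2]<.16)&(X[:,0]<.55)
P=X[red]; T=P[P[:,2]>.1485]; print(len(P),len(T),T.mean(0),T.min(0),T.max(0), P[:,2].max())
L=P[P[:,2]<.147];print('sides',L.min(0),L.max(0))
img=p['image'].astype(int); m=((img[...,0]>110)&(img[...,1]<60)&(img[...,2]<60)).astype(np.uint8); m[:, :330]=0;m[:,360:]=0;m[:170]=0;m[210:]=0
v,u=np.nonzero(m); print(u.min(),u.max(),v.min(),v.max())
# project box models and match
R=np.array(p['rvec'],float);t=np.array(p['tvec'],float)
def hull(p,x,y,a):
    c=[];
    for z in(.111,.151):
        for k in range(4):
            th=a+np.pi/4+k*np.pi/2; r=.011*2**.5; c.append([x+r*np.cos(th),y+r*np.sin(th),z])
    q=cv2.projectPoints(np.array(c),np.array(p['rvec'],float),np.array(p['tvec'],float),K(p),np.array(p['dist_coeffs'],float))[0][:,0]
    return cv2.convexHull(q.astype(np.float32))
def mask(h,s=8):
    M=np.zeros((400*1,640),np.uint8); cv2.fillConvexPoly(M,np.round(h*16).astype(int).reshape(-1,1,2),1,shift=4); return M
p2=cams.camera('top'); im=p2['image'].astype(int); m2=((im[...,0]>110)&(im[...,1]<60)&(im[...,2]<60)).astype(np.uint8); m2[:, :300]=0;m2[:,335:]=0;m2[:200]=0;m2[230:]=0
for q,mm,nm in[(p,m,'scene'),(p2,m2,'top')]:
    best=[]
    for x in np.arange(.480,.504,.001):
        for y in np.arange(.018,.04,.001):
            for a in np.radians(range(-45,45,10)):
                M=mask(hull(q,x,y,a)); best.append(((M!=mm)[160:240,290:370].sum(),x,y,np.degrees(a)))
    best.sort(key=lambda b:b[0]); print(nm,mm.sum(),[tuple(np.round(b,3)) for b in best[:4]], np.mean(best[:15],0))
E
```

```text
122 76 [0.49374771 0.02865199 0.1499812 ] [0.48270356 0.01775704 0.14862898] [0.50503924 0.03939456 0.15229248] 0.152292483576553
sides [0.48904415 0.03586123 0.11868316] [0.5026013  0.04048975 0.14649511]
340 352 182 199
scene 123 [(np.float64(142.0), np.float64(0.484), np.float64(0.027), np.float64(25.0)), (np.float64(142.0), np.float64(0.489), np.float64(0.027), np.float64(25.0)), (np.float64(143.0), np.float64(0.491), np.float64(0.028), np.float64(25.0)), (np.float64(144.0), np.float64(0.493), np.float64(0.029), np.float64(25.0))] [1.46866667e+02 4.86400000e-01 2.63333333e-02 2.50000000e+01]
top 75 [(np.float64(61.0), np.float64(0.49), np.float64(0.029), np.float64(5.0)), (np.float64(61.0), np.float64(0.49), np.float64(0.03), np.float64(15.0)), (np.float64(61.0), np.float64(0.491), np.float64(0.03), np.float64(-45.0)), (np.float64(61.0), np.float64(0.495), np.float64(0.03), np.float64(35.0))] [ 6.20000000e+01  4.91333333e-01  2.95333333e-02 -7.00000000e+00]
```

Emit:
servo_tool(rows=[[0.03, -0.04, 0.03, 0, 0, 0, 1], [0.06, -0.08, 0.06, 0, 0, 0, 1], [0.09, -0.12, 0.06, 0, 0, 0, 1], [0.12, -0.15, 0.06, 0, 0, 0, 1], [0.14, -0.19, 0.06, 0, 0, 0, 1], [0.17, -0.23, 0.06, 0, 0, 0, 1], [0.2, -0.27, 0.06, 0, 0, 0, 1], [0.22, -0.31, 0.06, 0, 0, 0.04, 1]])

```text
time_s: 1.57
ee_pos: [0.4247, 0.2364, 0.2411]
eef_rot: [3.141, 0.0, 2.738]
force: [0.2, -0.1, 0.1]
grip_width: 0.0941
```

Emit:
servo_tool(rows=[[0.01, -0.03, 0, 0, 0, 0, 0], [0.02, -0.065, 0, 0, 0, 0, 0], [0.03, -0.1, 0, 0, 0, 0, -0.05], [0.043, -0.135, 0, 0, 0, 0, -0.05], [0.055, -0.17, 0, 0, 0, 0, -0.05], [0.067, -0.207, 0, 0, 0, 0, -0.05], [0.067, -0.207, -0.02, 0, 0, 0, -0.05], [0.067, -0.207, -0.04, 0, 0, 0, -0.05]], newtons=30)

```text
time_s: 2.23
ee_pos: [0.4924, 0.0275, 0.2011]
eef_rot: [3.14, 0.002, 2.735]
force: [0.3, -0.5, -0.0]
grip_width: 0.046
```

```bash
python3 - <<'E'
from h import *
p=cams.camera('scene'); save(p,'s1.png')
a=cv2.imread('pics/s1.png'); cv2.imwrite('pics/s1b.png',cv2.resize(a[110:270,270:450],None,fx=3.5,fy=3.5,interpolation=2))
print(ctrl.get_obs()['ee_pos'],ctrl.get_obs()['grip_width'])
E
```

```text
[0.49052094 0.02837307 0.1966901 ] 0.045114888654467396
```

View pics/s1b.png

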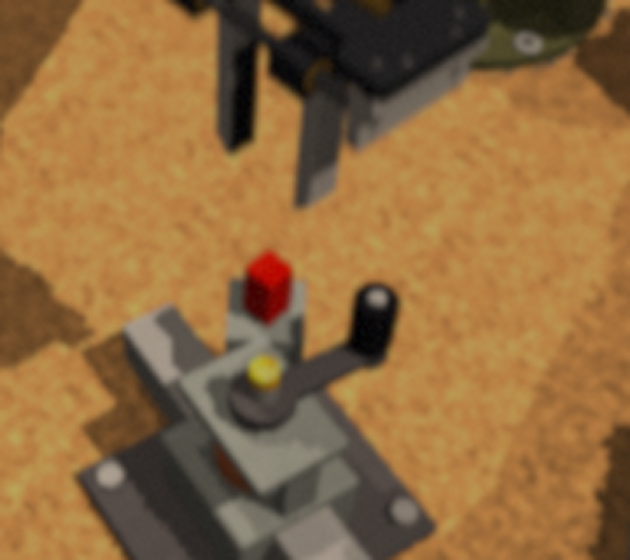

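The fingers straddle the red head (crop at about (268,288)), and the handle is clear of them. I'll descend, then close.

Emit:
servo_tool(rows=[[0.001, 0, -0.02, 0, 0, 0, -0.05], [0.001, 0, -0.04, 0, 0, 0, -0.05], [0.001, 0, -0.06, 0, 0, 0, -0.05], [0.001, 0, -0.07, 0, 0, 0, -0.05], [0.001, 0, -0.078, 0, 0, 0, -0.05], [0.001, 0, -0.078, 0, 0, 0, -0.05], [0.001, 0, -0.078, 0, 0, 0, -0.8], [0.001, 0, -0.078, 0, 0, 0, -1]], newtons=30)

```text
time_s: 2.95
ee_pos: [0.4921, 0.0284, 0.1198]
eef_rot: [-3.141, -0.002, 2.736]
force: [-1.2, -0.6, 0.7]
grip_width: 0.0349
```

Emit:
servo_tool(rows=[[0, 0, 0, 0, 0, 0, -1], [0, 0, 0, 0, 0, 0, -1], [0, 0, 0, 0, 0, 0, -1], [0, 0, 0, 0, 0, 0, -1], [0, 0, 0.003, 0, 0, 0, -1], [0, 0, 0.006, 0, 0, 0, -1], [0, 0, 0.009, 0, 0, 0, -1], [0, 0, 0.012, 0, 0, 0, -1]], newtons=30)

```text
time_s: 3.62
ee_pos: [0.4919, 0.0283, 0.132]
eef_rot: [-3.141, -0.003, 2.736]
force: [-1.0, -0.9, -0.9]
grip_width: 0.0216
```

Emit:
servo_tool(rows=[[0, 0, 0.01, 0, 0, 0, -1], [0, 0, 0.02, 0, 0, 0, -1], [0, 0, 0.03, 0, 0, 0, -1], [0, 0, 0.04, 0, 0, 0, -1], [0, 0, 0.05, 0, 0, 0, -1], [0, 0, 0.06, 0, 0, 0, -1], [0, 0, 0.07, 0, 0, 0, -1], [0, 0, 0.07, 0, 0, 0, -1]])

```text
time_s: 4.28
ee_pos: [0.4927, 0.0284, 0.2043]
eef_rot: [3.141, 0.0, 2.736]
force: [-0.4, -0.7, 0.5]
grip_width: 0.0217
```

```bash
python3 - <<'E'
from h import *
p=cams.camera('scene'); save(p,'s2.png')
a=cv2.imread('pics/s2.png'); cv2.imwrite('pics/s2b.png',cv2.resize(a[110:270,270:450],None,fx=3.5,fy=3.5,interpolation=2))
p=cams.camera('top'); X,C=cloud(p,410,490,190,265)
b=(C[:,2]>90)&(C[:,0]<60)&(C[:,2]>C[:,1]*1.4); P=X[b]; 
print(cv2.minAreaRect((P[:,:2]*1000).astype(np.float32)), P.mean(0))
E
```

```text
((463.5059509277344, -194.90109252929688), (139.83522033691406, 409.40966796875), 9.987228393554688) [ 0.50663605 -0.32491942  0.01237773]
```

View pics/s2b.png

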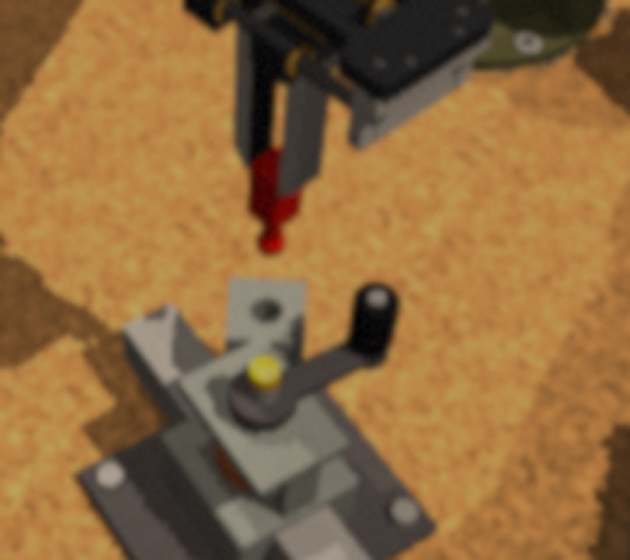

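Emit:
servo_tool(rows=[[-0.002, -0.04, 0, 0, 0, 0, -1], [-0.004, -0.08, 0, 0, 0, 0, -1], [-0.006, -0.12, 0, 0, 0, 0, -1], [-0.008, -0.16, 0, 0, 0, 0, -1], [-0.01, -0.2, 0, 0, 0, 0, -1], [-0.012, -0.24, 0, 0, 0, 0, -1], [-0.014, -0.28, -0.02, 0, 0, 0, -1], [-0.016, -0.32, -0.04, 0, 0, 0, -1]])

```text
time_s: 5.05
ee_pos: [0.4759, -0.2882, 0.1643]
eef_rot: [-3.141, -0.001, 2.736]
force: [0.4, -0.3, 0.1]
grip_width: 0.0214
```

```bash
python3 - <<'E'
from h import *
p=cams.camera('scene')
for uv in [(185,172),(220,146),(257,165),(224,197)]: print(atz(p,uv,.025).round(3))
print(np.mean([atz(p,uv,.025) for uv in [(185,172),(220,146),(257,165),(224,197)]],0))
print([ (r['p'],atz(p,px(r['at']),0).round(3)) for r in cams.place_of(p,'tray')])
print(ctrl.get_obs()['ee_pos'])
p=cams.camera('top')
print(atz(p,(453,229),.0125)); print([ (r['p'],atz(p,px(r['at']),0).round(3)) for r in cams.place_of(p,'tray')])
E
```

```text
[ 0.533 -0.389  0.025]
[ 0.419 -0.366  0.025]
[ 0.433 -0.241  0.025]
[ 0.554 -0.255  0.025]
[ 0.48496376 -0.31276708  0.025     ]
[(0.73, array([ 0.472, -0.33 , -0.   ]))]
[ 0.4739773  -0.28939738  0.16065245]
[ 0.47692737 -0.32704694  0.0125    ]
[]
```

Emit:
servo_tool(rows=[[0.001, -0.02, -0.005, 0, 0, 0, -1], [0.003, -0.034, -0.025, 0, 0, 0, -1], [0.003, -0.034, -0.05, 0, 0, 0, -1], [0.003, -0.034, -0.075, 0, 0, 0, -1], [0.003, -0.034, -0.095, 0, 0, 0, -1], [0.003, -0.034, -0.108, 0, 0, 0, -1], [0.003, -0.034, -0.11, 0, 0, 0, -1], [0.003, -0.034, -0.11, 0, 0, 0, -0.2]])

```text
time_s: 5.92
ee_pos: [0.479, -0.3193, 0.0538]
eef_rot: [3.142, -0.005, 2.736]
force: [0.3, -0.8, 0.7]
grip_width: 0.0257
```

Emit:
servo_tool(rows=[[0, 0, 0, 0, 0, 0, -0.1], [0, 0, 0, 0, 0, 0, -0.1], [0, 0, 0, 0, 0, 0, -0.1], [0, 0, 0, 0, 0, 0, -0.1], [0, 0, 0.03, 0, 0, 0, -0.1], [0, 0, 0.06, 0, 0, 0, -0.1], [0, 0, 0.1, 0, 0, 0, -0.1], [0, 0, 0.14, 0, 0, 0, -0.1]])

```text
time_s: 6.58
ee_pos: [0.4785, -0.319, 0.1955]
eef_rot: [3.141, -0.006, 2.736]
force: [0.4, 0.3, 0.9]
grip_width: 0.0422
```

```bash
python3 - <<'E'
from h import *
p=cams.camera('scene'); save(p,'s3.png')
print(ctrl.get_obs()['ee_pos'])
print([ (r['p'],atd(p,px(r['at'])).round(3)) for r in cams.place_of(p,'lock_plug')])
for k,z in [('screw_axis',.128),('handle_mid',.151)]: print(k,[ (r['p'],atz(p,px(r['at']),z).round(4)) for r in cams.place_of(p,k)])
X,C=cloud(p,350,400,180,225)
H=X[(X[:,2]>.135)&(X[:,2]<.18)]; T=X[(X[:,2]>.163)&(X[:,2]<.17)]
print(H.mean(0),H.min(0),H.max(0),T.mean(0),T.min(0),T.max(0))
E
```

```text
[ 0.48075    -0.32070015  0.20448669]
[(0.73, array([ 0.498, -0.3  ,  0.016]))]
screw_axis [(0.85, array([0.561 , 0.0545, 0.128 ]))]
handle_mid [(0.48, array([0.4998, 0.0951, 0.151 ]))]
[0.50441268 0.09527593 0.15723393] [0.48747958 0.08175697 0.13509706] [0.51239734 0.10659007 0.16744457] [0.50014173 0.09412685 0.16542625] [0.48747958 0.08175697 0.16321588] [0.51121951 0.1063859  0.16744457]
```

View pics/s3.png

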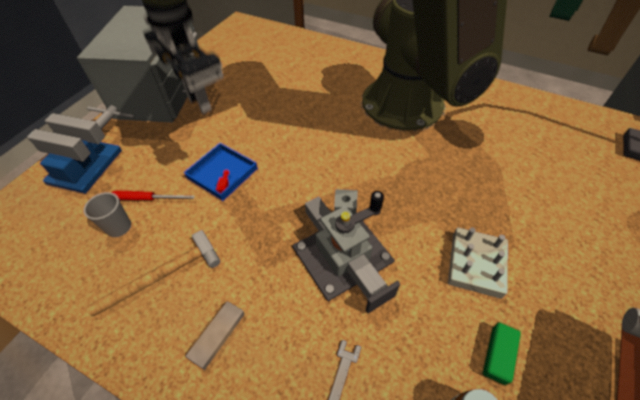

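```bash
python3 - <<'E'
from h import *
p=cams.camera('scene')
print(px(cams.place_of(p,'lock_plug')[0]['at']))
X,C=cloud(p,205,245,160,200); r=(C[:,0]>110)&(C[:,1]<60)&(C[:,2]<60); P=X[r]; print(P.mean(0),P.min(0),P.max(0))
a=cv2.imread('pics/s3.png'); cv2.imwrite('pics/s3b.png',cv2.resize(a[140:205,180:265],None,fx=8,fy=8,interpolation=2))
p=cams.camera('top'); save(p,'t3.png')
print([(r['p'],atd(p,px(r['at'])).round(3)) for r in cams.place_of(p,'lock_plug')])
X,C=cloud(p,415,490,190,265); r=(C[:,0]>110)&(C[:,1]<60)&(C[:,2]<60); P=X[r]; print(P.mean(0),P.min(0),P.max(0))
for k,z in [('screw_axis',.128),('handle_mid',.151)]: print(k,[ (r['p'],atz(p,px(r['at']),z).round(4)) for r in cams.place_of(p,k)])
X,C=cloud(p,275,302,200,225); T=X[(X[:,2]>.16)&(X[:,2]<.172)]; print(T.mean(0),T.min(0),T.max(0))
E
```

```text
[225.472 180.68 ]
[ 0.51979496 -0.28306892  0.02847864] [ 0.48006822 -0.30515693  0.01509137] [0.92075916 0.19532684 0.70730776]
[(0.65, array([ 0.507, -0.29 ,  0.025]))]
[ 0.51046957 -0.28619864  0.02977763] [ 0.35914621 -0.30677517  0.01343399] [ 0.53979394 -0.00542402  1.04226198]
screw_axis []
handle_mid [(0.62, array([0.5037, 0.0944, 0.151 ])), (0.59, array([ 0.4557, -0.2662,  0.151 ]))]
[0.49789213 0.09528663 0.1666551 ] [0.48712157 0.08414449 0.160334  ] [0.51031641 0.10718906 0.1705021 ]
```

View pics/s3b.png

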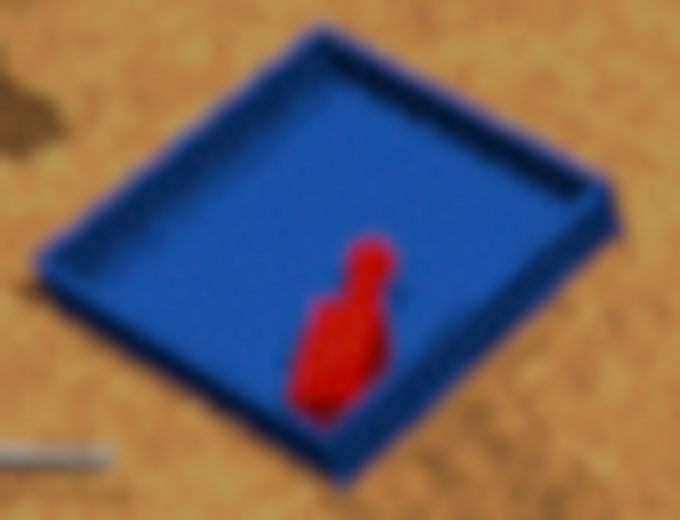

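The plug lies in the tray: the head is at crop (335,360) and the origin is about 32 mm from the tray's centre, within the 60 mm limit. Next is the handle.

Emit:
servo_tool(rows=[[0.002, 0.04, 0.01, 0, 0, 0, 0.2], [0.004, 0.08, 0.01, 0, 0, 0, 0.2], [0.006, 0.12, 0.01, 0, 0, 0, 0.2], [0.008, 0.16, 0.01, 0, 0, 0, 0.2], [0.01, 0.2, 0.01, 0, 0, 0, 0.2], [0.012, 0.24, 0.01, 0, 0, 0, 0.2], [0.014, 0.28, 0.01, 0, 0, 0, 0.2], [0.016, 0.32, 0.01, 0, 0, 0, 0.2]])

```text
time_s: 7.75
ee_pos: [0.4943, 0.0027, 0.2025]
eef_rot: [3.141, -0.007, 2.736]
force: [1.5, -0.3, -1.0]
grip_width: 0.0564
```

```bash
python3 - <<'E'
from h import *
o=ctrl.get_obs(); print(o['ee_pos'],o['qpos'])
E
```

```text
[0.49427777 0.00274815 0.20254969] [-0.07015351  0.16244713  1.63951076  0.00274149  1.34629623 -1.23568917]
```

Emit:
servo_tool(rows=[[0.002, 0.035, 0.005, 0, 0, 0, 0.2], [0.004, 0.07, 0.005, 0, 0, 0, 0.2], [0.005, 0.092, 0.005, 0, 0, 0, 0.2], [0.005, 0.092, 0, 0, 0, 0, 0.2], [0.005, 0.092, -0.01, 0, 0, 0, 0.2], [0.005, 0.092, -0.02, 0, 0, 0, 0.2], [0.005, 0.092, -0.02, 0, 0, 0, 0.2], [0.005, 0.092, -0.02, 0, 0, 0, 0.2]])

```text
time_s: 8.42
ee_pos: [0.499, 0.0937, 0.1816]
eef_rot: [-3.141, -0.009, 2.734]
force: [-0.1, -1.0, -0.4]
grip_width: 0.0564
```

```bash
python3 - <<'E'
from h import *
p=cams.camera('scene'); save(p,'s4.png')
a=cv2.imread('pics/s4.png'); cv2.imwrite('pics/s4b.png',cv2.resize(a[110:270,270:450],None,fx=3.5,fy=3.5,interpolation=2))
o=ctrl.get_obs(); print(o['ee_pos'],o['qpos'],o['force'])
E
```

```text
[0.49929636 0.09386282 0.18233876] [ 0.11150564  0.20955591  1.63141702  0.00393622  1.30724837 -1.05304887] [0.33760292 0.02995391 1.18275632]
```

View pics/s4b.png

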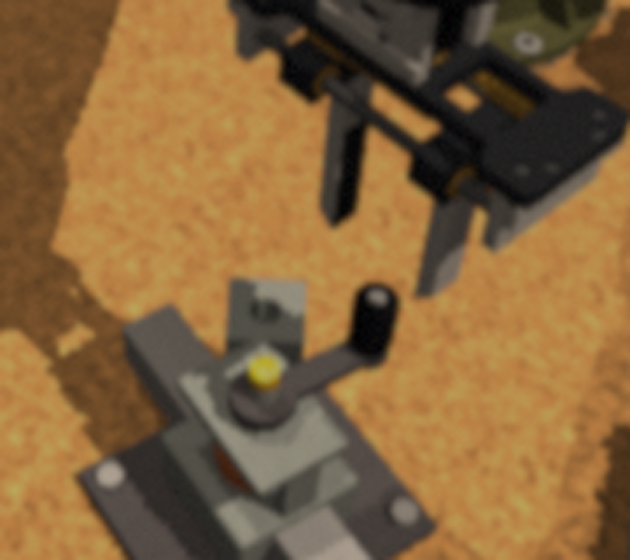

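The handle (crop (373,320)) is under and between the fingers. Descending.

Emit:
servo_tool(rows=[[0, 0, -0.015, 0, 0, 0, 0.2], [0, 0, -0.03, 0, 0, 0, 0.2], [0, 0, -0.04, 0, 0, 0, 0.2], [0, 0, -0.048, 0, 0, 0, 0.2], [0, 0, -0.05, 0, 0, 0, 0], [0, 0, -0.05, 0, 0, 0, -1], [0, 0, -0.05, 0, 0, 0, -1], [0, 0, -0.05, 0, 0, 0, -1]], newtons=25)

```text
time_s: 9.13
ee_pos: [0.4996, 0.0939, 0.133]
eef_rot: [3.141, -0.007, 2.734]
force: [-0.3, -0.2, -0.1]
grip_width: 0.0328
```

Emit:
servo_tool(rows=[[0, 0, 0, 0, 0, 0, -1], [0, 0, 0, 0, 0, 0, -1], [0, 0, 0, 0, 0, 0, -1], [0, 0, 0, 0, 0, 0, -1], [0, 0, 0, 0, 0, 0, -1], [0, 0, 0, 0, 0, 0, -1], [0, 0, 0, 0, 0, 0, -1], [0, 0, 0, 0, 0, 0, -1]])

```text
time_s: 9.8
ee_pos: [0.4999, 0.0939, 0.1334]
eef_rot: [3.141, -0.006, 2.734]
force: [-0.5, -1.4, 6.1]
grip_width: 0.0247
```

```bash
cat > arc.py <<'E'
import sys
from h import *
# arc.py cx cy dtheta_total [theta units rad, + = anticlockwise] nrows
cx,cy,dt=map(float,sys.argv[1:4]); n=int(sys.argv[4]) if len(sys.argv)>4 else 8
o=ctrl.get_obs(); e=np.array(o['ee_pos']); r=e[:2]-[cx,cy]; R=np.hypot(*r)
print('t',o['time_s'],'ee',e.round(4),'R',R.round(4),'ang',np.arctan2(r[1],r[0]).round(3),'F',o['force'].round(2),'w',round(o['grip_width'],4))
a0=np.arctan2(r[1],r[0])
for k in range(1,9):
    a=a0+dt*min(k,n)/n; q=np.array([cx,cy])+.07*np.array([np.cos(a),np.sin(a)]); print((q-e[:2]).round(3),end=' ')
E
python3 arc.py .56 .0545 0.4 6
python3 - <<'E'
from h import *
p=cams.camera('scene'); save(p,'s5.png')
a=cv2.imread('pics/s5.png'); cv2.imwrite('pics/s5b.png',cv2.resize(a[110:270,270:450],None,fx=3.5,fy=3.5,interpolation=2))
X,C=cloud(p,325,360,200,235); y=(C[:,0]>130)&(C[:,1]>110)&(C[:,2]<90)&(X[:,2]>.13)&(X[:,2]<.17); print(y.sum(),X[y].mean(0),X[y].max(0))
E
```

```text
t 9.8 ee [0.4999 0.0939 0.1334] R 0.0719 ang 2.561 F [-0.52 -1.42  6.14] w 0.0247
[-0.001 -0.005] [-0.003 -0.009] [-0.005 -0.013] [-0.006 -0.018] [-0.008 -0.022] [-0.009 -0.027] [-0.009 -0.027] [-0.009 -0.027] 39 [0.5586891  0.05417019 0.14914254] [0.56549399 0.06164154 0.15119368]
```

View pics/s5b.png

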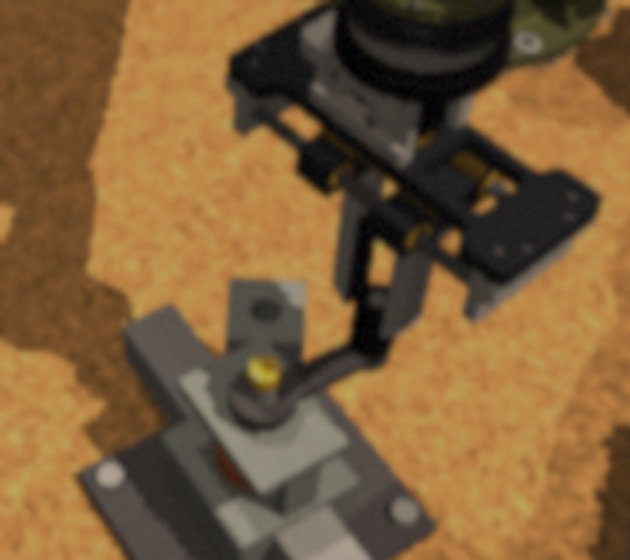

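```bash
python3 arc.py .559 .0543 0.5 7
```

```text
t 9.85 ee [0.4999 0.0939 0.1334] R 0.0711 ang 2.551 F [-0.86  0.46  5.65] w 0.0252
[-0.002 -0.005] [-0.004 -0.009] [-0.006 -0.014] [-0.008 -0.019] [-0.009 -0.023] [-0.01  -0.028] [-0.011 -0.033] [-0.011 -0.033]
```

Emit:
servo_tool(rows=[[-0.002, -0.005, 0, 0, 0, 0, -1], [-0.004, -0.009, 0, 0, 0, 0, -1], [-0.006, -0.014, 0, 0, 0, 0, -1], [-0.008, -0.019, 0, 0, 0, 0, -1], [-0.0095, -0.023, 0, 0, 0, 0, -1], [-0.0105, -0.028, 0, 0, 0, 0, -1], [-0.011, -0.033, 0, 0, 0, 0, -1], [-0.011, -0.033, 0, 0, 0, 0, -1]])

```text
time_s: 10.52
ee_pos: [0.4879, 0.0604, 0.1334]
eef_rot: [3.141, -0.008, 2.734]
force: [-7.3, -0.3, 6.5]
grip_width: 0.0249
```

```bash
cat > st.py <<'E'
from h import *
p=cams.camera('scene'); X,C=cloud(p,325,360,195,235); y=(C[:,0]>120)&(C[:,1]>100)&(C[:,2]<90)&(X[:,2]>.13)&(X[:,2]<.17)&(abs(X[:,0]-.559)<.015)
P=X[y]; print('yellow',y.sum(),P.mean(0).round(4),'z90',np.percentile(P[:,2],[50,90]).round(4))
for r in cams.place_of(p,'screw_top')[:1]:
    # height along the axis: z minimising dist to vertical axis
    c,d,_,_=ray(p,px(r['at'])); s=((np.array([.559,.0543])-c[:2])@d[:2])/(d[:2]@d[:2]); print('net',round(r['p'],2),(c+s*d).round(4))
E
python3 arc.py .559 .0543 0.5 7; python3 st.py
```

```text
t 10.5167 ee [0.4879 0.0604 0.1334] R 0.0714 ang 3.056 F [-7.28 -0.34  6.55] w 0.0249
[ 0.001 -0.005] [ 0.001 -0.01 ] [ 0.002 -0.015] [ 0.003 -0.02 ] [ 0.004 -0.025] [ 0.005 -0.03 ] [ 0.007 -0.034] [ 0.007 -0.034] yellow 16 [0.5615 0.0586 0.1501] z90 [0.1501 0.1512]
net 0.56 [0.5573 0.0589 0.1948]
```

```bash
sed -i 's/\.559/.557/g' st.py; python3 arc.py .557 .0543 0.35 7;  python3 - <<'E'
from h import *
for n,s in [('scene',(110,270,270,450)),('top',(130,250,230,380))]:
    p=cams.camera(n); a=cv2.cvtColor(p['image'],cv2.COLOR_RGB2BGR); cv2.imwrite(f'pics/{n}6.png',cv2.resize(a[s[0]:s[1],s[2]:s[3]],None,fx=3.5,fy=3.5,interpolation=2))
E
```

```text
t 10.6167 ee [0.4879 0.0606 0.1334] R 0.0693 ang 3.051 F [-7.62 -1.63  7.85] w 0.0247
[-0.001 -0.003] [-0.001 -0.007] [-0.001 -0.01 ] [-0.001 -0.014] [-0.    -0.017] [ 0.001 -0.021] [ 0.001 -0.024] [ 0.001 -0.024]
```

View pics/scene6.png

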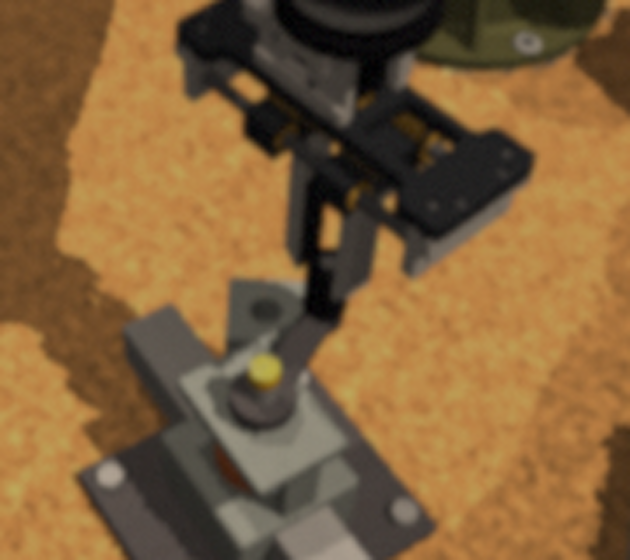

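View pics/top6.png

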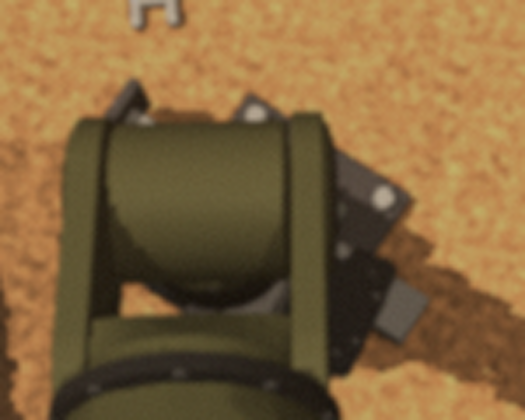

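The scene view shows the crank turned about 0.5 rad and the yellow tip at crop (264,372), clearly visible. The arm blocks the top view.

```bash
cat > st.py <<'E'
from h import *
import sys
p=cams.camera('scene'); X,C=cloud(p,333,355,200,230); hsv=cv2.cvtColor(p['image'][200:230,333:355],cv2.COLOR_RGB2HSV).reshape(-1,3)
y=(hsv[:,0]>24)&(hsv[:,0]<36)&(hsv[:,1]>130)&(hsv[:,2]>90)
v,u=np.mgrid[200:230,333:355]; u=u.ravel()[y];v=v.ravel()[y]
Z=X[y,2]; print('yellow n',y.sum(),'px',u.mean().round(1),v.mean().round(2),'rows',v.min(),v.max(),'z med/max',np.median(Z).round(4),Z.max().round(4))
c=cv2.cvtColor(p['image'][190:240,320:380],cv2.COLOR_RGB2BGR); cv2.imwrite('pics/'+sys.argv[1],cv2.resize(c,None,fx=8,fy=8,interpolation=2))
E
python3 st.py a0.png
```

```text
st.py:6: RuntimeWarning: Mean of empty slice.
  Z=X[y,2]; print('yellow n',y.sum(),'px',u.mean().round(1),v.mean().round(2),'rows',v.min(),v.max(),'z med/max',np.median(Z).round(4),Z.max().round(4))
  ret = ret.dtype.type(ret / rcount)
Traceback (most recent call last):
  File "st.py", line 6, in <module>
    Z=X[y,2]; print('yellow n',y.sum(),'px',u.mean().round(1),v.mean().round(2),'rows',v.min(),v.max(),'z med/max',np.median(Z).round(4),Z.max().round(4))
                                                                                       ~~~~~^^
ValueError: zero-size array to reduction operation minimum which has no identity
```

Emit:
servo_tool(rows=[[-0.001, -0.003, 0, 0, 0, 0, -1], [-0.001, -0.007, 0, 0, 0, 0, -1], [-0.001, -0.01, 0, 0, 0, 0, -1], [-0.001, -0.014, 0, 0, 0, 0, -1], [-0.0005, -0.017, 0, 0, 0, 0, -1], [0.0005, -0.021, 0, 0, 0, 0, -1], [0.001, -0.024, 0, 0, 0, 0, -1], [0.001, -0.024, 0, 0, 0, 0, -1]])

```text
time_s: 11.43
ee_pos: [0.4894, 0.0361, 0.1335]
eef_rot: [3.141, -0.007, 2.734]
force: [4.7, -0.3, 0.7]
grip_width: 0.0251
```

```bash
python3 st.py a1.png; python3 arc.py .557 .0543 0.35 7
```

```text
yellow n 40 px 345.4 214.9 rows 211 218 z med/max 0.15 0.7073
t 11.4833 ee [0.4894 0.0361 0.1335] R 0.07 ang -2.879 F [5.88 0.13 0.38] w 0.0252
[ 0.001 -0.003] [ 0.002 -0.007] [ 0.004 -0.01 ] [ 0.005 -0.013] [ 0.007 -0.016] [ 0.008 -0.019] [ 0.01  -0.022] [ 0.01  -0.022]
```

View pics/a1.png

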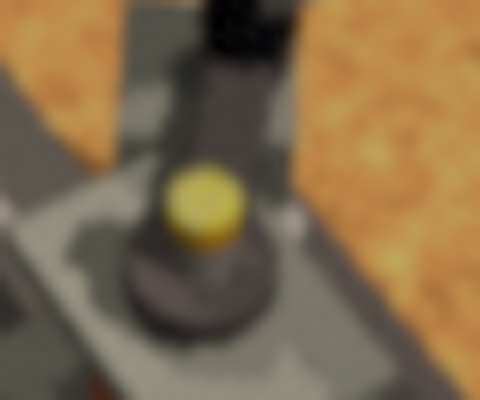

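```bash
sed -i 's/^y=.*/y=(hsv[:,0]>22)\&(hsv[:,0]<38)\&(hsv[:,1]>110)\&(hsv[:,2]>80)\&(X[:,2]>.13)\&(X[:,2]<.17)/' st.py; python3 st.py a1b.png; python3 arc.py .558 .0543 0.3 7
```

```text
yellow n 58 px 345.1 215.28 rows 212 219 z med/max 0.1503 0.1524
t 11.5333 ee [0.4894 0.0362 0.1335] R 0.071 ang -2.884 F [ 5.66 -0.36  1.37] w 0.0251
[ 0.002 -0.003] [ 0.003 -0.005] [ 0.004 -0.008] [ 0.005 -0.011] [ 0.006 -0.014] [ 0.008 -0.016] [ 0.009 -0.019] [ 0.009 -0.019]
```

Emit:
servo_tool(rows=[[0.0015, -0.003, 0, 0, 0, 0, -1], [0.003, -0.005, 0, 0, 0, 0, -1], [0.004, -0.008, 0, 0, 0, 0, -1], [0.005, -0.011, 0, 0, 0, 0, -1], [0.006, -0.014, 0, 0, 0, 0, -1], [0.0075, -0.016, 0, 0, 0, 0, -1], [0.009, -0.019, 0, 0, 0, 0, -1], [0.009, -0.019, 0, 0, 0, 0, -1]])

```text
time_s: 12.2
ee_pos: [0.4983, 0.0164, 0.1335]
eef_rot: [-3.141, -0.007, 2.734]
force: [-2.9, -4.0, 4.4]
grip_width: 0.0249
```

```bash
python3 st.py a2.png; python3 arc.py .558 .0543 0.25 7
```

```text
yellow n 44 px 345.3 214.7 rows 212 218 z med/max 0.1508 0.1522
t 12.25 ee [0.4983 0.0165 0.1335] R 0.0707 ang -2.577 F [-2.76 -2.87  3.66] w 0.0252
[ 0.002 -0.002] [ 0.003 -0.004] [ 0.005 -0.006] [ 0.006 -0.008] [ 0.008 -0.01 ] [ 0.01  -0.011] [ 0.012 -0.013] [ 0.012 -0.013]
```

View pics/a2.png

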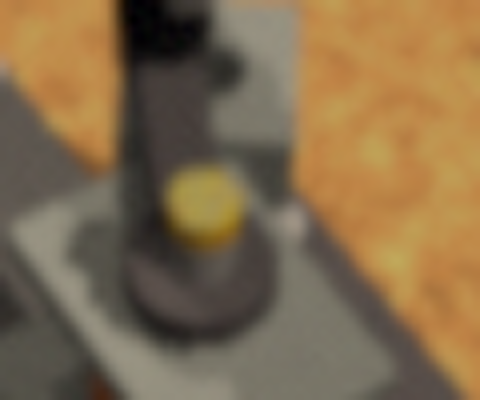

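Emit:
servo_tool(rows=[[0.0015, -0.002, 0, 0, 0, 0, -1], [0.003, -0.004, 0, 0, 0, 0, -1], [0.0045, -0.006, 0, 0, 0, 0, -1], [0.006, -0.008, 0, 0, 0, 0, -1], [0.008, -0.01, 0, 0, 0, 0, -1], [0.0095, -0.0115, 0, 0, 0, 0, -1], [0.0115, -0.013, 0, 0, 0, 0, -1], [0.0115, -0.013, 0, 0, 0, 0, -1]])

```text
time_s: 12.92
ee_pos: [0.5098, 0.0028, 0.1334]
eef_rot: [-3.139, -0.007, 2.733]
force: [-4.3, -5.7, 6.1]
grip_width: 0.0256
```

```bash
python3 st.py a3.png; python3 arc.py .558 .0543 0.25 7
```

```text
yellow n 29 px 344.6 215.21 rows 212 218 z med/max 0.1507 0.1531
t 12.9667 ee [0.5098 0.0028 0.1335] R 0.0706 ang -2.323 F [-4.06 -5.34  5.77] w 0.025
[ 0.002 -0.001] [ 0.004 -0.003] [ 0.006 -0.004] [ 0.008 -0.006] [ 0.01  -0.007] [ 0.012 -0.009] [ 0.015 -0.01 ] [ 0.015 -0.01 ]
```

View pics/a3.png

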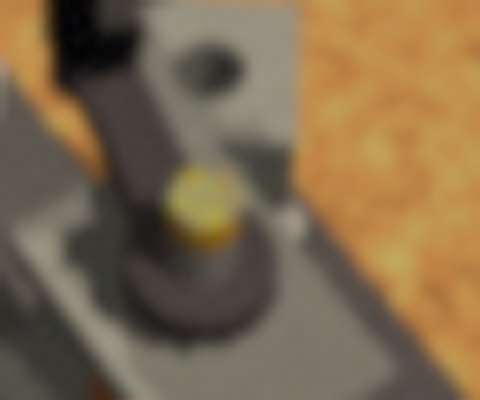

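Emit:
servo_tool(rows=[[0.002, -0.002, 0, 0, 0, 0, -1], [0.004, -0.0035, 0, 0, 0, 0, -1], [0.006, -0.005, 0, 0, 0, 0, -1], [0.008, -0.007, 0, 0, 0, 0, -1], [0.01, -0.008, 0, 0, 0, 0, -1], [0.012, -0.0095, 0, 0, 0, 0, -1], [0.0145, -0.011, 0, 0, 0, 0, -1], [0.0145, -0.011, 0, 0, 0, 0, -1]])

```text
time_s: 13.63
ee_pos: [0.5249, -0.0083, 0.1335]
eef_rot: [-3.14, -0.006, 2.733]
force: [2.7, 0.9, 3.8]
grip_width: 0.0248
```

```bash
python3 st.py a4.png; python3 arc.py .558 .0535 0.25 7
```

```text
yellow n 39 px 344.8 214.18 rows 211 217 z med/max 0.1515 0.1533
t 13.6833 ee [ 0.5249 -0.0082  0.1335] R 0.07 ang -2.064 F [2.1  2.07 3.68] w 0.0253
[ 0.002 -0.001] [ 0.005 -0.002] [ 0.007 -0.003] [ 0.009 -0.004] [ 0.012 -0.005] [ 0.014 -0.006] [ 0.016 -0.006] [ 0.016 -0.006]
```

View pics/a4.png

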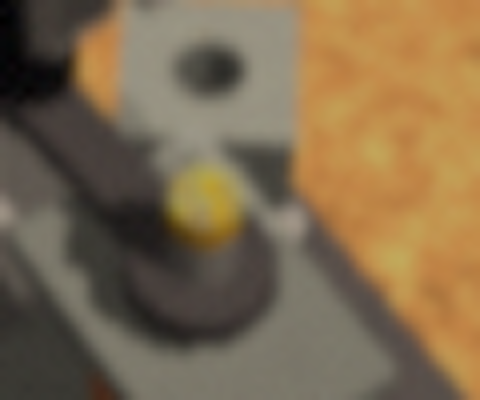

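The crank is about 1.68 rad back and the tip is still high. I'll keep going.

Emit:
servo_tool(rows=[[0.002, -0.001, 0, 0, 0, 0, -1], [0.0045, -0.002, 0, 0, 0, 0, -1], [0.007, -0.003, 0, 0, 0, 0, -1], [0.009, -0.004, 0, 0, 0, 0, -1], [0.0115, -0.005, 0, 0, 0, 0, -1], [0.014, -0.006, 0, 0, 0, 0, -1], [0.016, -0.0065, 0, 0, 0, 0, -1], [0.016, -0.0065, 0, 0, 0, 0, -1]])

```text
time_s: 14.35
ee_pos: [0.5414, -0.0144, 0.1335]
eef_rot: [-3.141, -0.006, 2.733]
force: [2.7, 5.1, 3.6]
grip_width: 0.0249
```

```bash
python3 st.py a5.png; python3 arc.py .558 .0535 0.25 7
```

```text
yellow n 39 px 345.4 216.69 rows 214 220 z med/max 0.1436 0.1451
t 14.4 ee [ 0.5413 -0.0144  0.1335] R 0.07 ang -1.811 F [1.42 4.7  1.77] w 0.025
[ 0.002 -0.001] [ 0.005 -0.001] [ 0.007 -0.001] [ 0.01  -0.002] [ 0.012 -0.002] [ 0.015 -0.002] [ 0.017 -0.002] [ 0.017 -0.002]
```

View pics/a5.png

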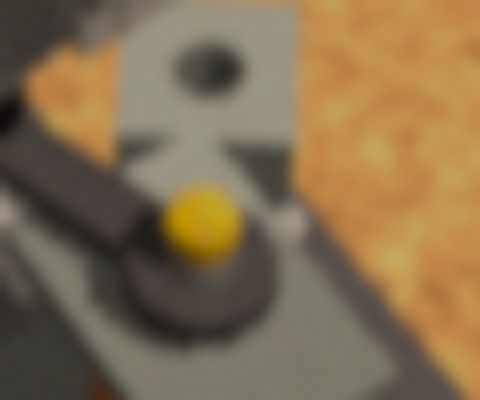

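The tip dropped about 8 mm, from 0.1515 to 0.1436 m, with the crank near -1.9 rad. Now one full turn clockwise.

```bash
python3 arc.py .558 .054 -0.9 8
```

```text
t 14.4 ee [ 0.5413 -0.0144  0.1335] R 0.0704 ang -1.81 F [1.42 4.7  1.77] w 0.025
[-0.007  0.003] [-0.015  0.006] [-0.021  0.01 ] [-0.028  0.014] [-0.034  0.02 ] [-0.039  0.026] [-0.043  0.032] [-0.047  0.039]
```

Emit:
servo_tool(rows=[[-0.007, 0.0025, 0, 0, 0, 0, -1], [-0.0145, 0.0055, 0, 0, 0, 0, -1], [-0.021, 0.0095, 0, 0, 0, 0, -1], [-0.028, 0.014, 0, 0, 0, 0, -1], [-0.0335, 0.0195, 0, 0, 0, 0, -1], [-0.039, 0.0255, 0, 0, 0, 0, -1], [-0.043, 0.032, 0, 0, 0, 0, -1], [-0.047, 0.039, 0, 0, 0, 0, -1]])

```text
time_s: 15.07
ee_pos: [0.4935, 0.025, 0.1335]
eef_rot: [-3.14, -0.006, 2.733]
force: [0.9, -1.9, 2.7]
grip_width: 0.0249
```

```bash
python3 st.py b1.png; python3 arc.py .558 .054 -0.9 8
```

```text
yellow n 50 px 344.5 217.68 rows 214 221 z med/max 0.1422 0.1443
t 15.1167 ee [0.4932 0.0262 0.1335] R 0.0706 ang -2.736 F [-3.71  0.21  3.25] w 0.0253
[-0.002  0.008] [-0.004  0.015] [-0.005  0.023] [-0.005  0.031] [-0.004  0.039] [-0.003  0.046] [-0.     0.054] [0.003 0.061]
```

Emit:
servo_tool(rows=[[-0.002, 0.0075, 0, 0, 0, 0, -1], [-0.004, 0.015, 0, 0, 0, 0, -1], [-0.005, 0.023, 0, 0, 0, 0, -1], [-0.0055, 0.031, 0, 0, 0, 0, -1], [-0.0045, 0.0385, 0, 0, 0, 0, -1], [-0.003, 0.046, 0, 0, 0, 0, -1], [-0.0005, 0.0535, 0, 0, 0, 0, -1], [0.003, 0.0605, 0, 0, 0, 0, -1]])

```text
time_s: 15.78
ee_pos: [0.4962, 0.0877, 0.1334]
eef_rot: [-3.141, -0.007, 2.734]
force: [-5.5, -0.3, 4.7]
grip_width: 0.0252
```

```bash
python3 st.py b2.png; python3 arc.py .558 .054 -0.9 8
```

```text
yellow n 50 px 344.6 218.34 rows 215 221 z med/max 0.1416 0.143
t 15.8333 ee [0.4968 0.0886 0.1335] R 0.0703 ang 2.627 F [-3.7   5.01  4.94] w 0.0253
[0.005 0.006] [0.01  0.013] [0.015 0.018] [0.021 0.023] [0.028 0.027] [0.035 0.03 ] [0.043 0.033] [0.05  0.035]
```

Emit:
servo_tool(rows=[[0.0045, 0.0065, 0, 0, 0, 0, -1], [0.0095, 0.0125, 0, 0, 0, 0, -1], [0.015, 0.018, 0, 0, 0, 0, -1], [0.021, 0.023, 0, 0, 0, 0, -1], [0.0275, 0.027, 0, 0, 0, 0, -1], [0.035, 0.0305, 0, 0, 0, 0, -1], [0.0425, 0.033, 0, 0, 0, 0, -1], [0.05, 0.035, 0, 0, 0, 0, -1]])

```text
time_s: 16.5
ee_pos: [0.5478, 0.1235, 0.1335]
eef_rot: [-3.141, -0.007, 2.734]
force: [-1.6, -6.1, 5.4]
grip_width: 0.0248
```

```bash
python3 st.py b3.png; python3 arc.py .558 .054 -0.9 8
```

```text
t 16.55 ee [0.5488 0.1235 0.1335] R 0.0701 ang 1.702 F [ 1.72 -1.54  5.46] w 0.0252
[0.008 0.   ] [0.016 0.   ] [ 0.024 -0.001] [ 0.031 -0.003] [ 0.038 -0.006] [ 0.045 -0.01 ] [ 0.052 -0.014] [ 0.058 -0.019] st.py:6: RuntimeWarning: Mean of empty slice.
  Z=X[y,2]; print('yellow n',y.sum(),'px',u.mean().round(1),v.mean().round(2),'rows',v.min(),v.max(),'z med/max',np.median(Z).round(4),Z.max().round(4))
  ret = ret.dtype.type(ret / rcount)
Traceback (most recent call last):
  File "st.py", line 6, in <module>
    Z=X[y,2]; print('yellow n',y.sum(),'px',u.mean().round(1),v.mean().round(2),'rows',v.min(),v.max(),'z med/max',np.median(Z).round(4),Z.max().round(4))
                                                                                       ~~~~~^^
ValueError: zero-size array to reduction operation minimum which has no identity
```

The hand hides the tip here. The tool is still holding and following the circle.

Emit:
servo_tool(rows=[[0.008, 0.0005, 0, 0, 0, 0, -1], [0.016, 0.0, 0, 0, 0, 0, -1], [0.0235, -0.001, 0, 0, 0, 0, -1], [0.031, -0.003, 0, 0, 0, 0, -1], [0.038, -0.006, 0, 0, 0, 0, -1], [0.045, -0.0095, 0, 0, 0, 0, -1], [0.0515, -0.014, 0, 0, 0, 0, -1], [0.0575, -0.0195, 0, 0, 0, 0, -1]])

```text
time_s: 17.22
ee_pos: [0.6068, 0.1037, 0.1334]
eef_rot: [-3.141, -0.006, 2.734]
force: [-4.3, -0.7, 6.0]
grip_width: 0.0249
```

```bash
python3 arc.py .558 .054 -0.9 8
```

```text
t 17.2167 ee [0.6068 0.1037 0.1334] R 0.0696 ang 0.794 F [-4.26 -0.71  5.96] w 0.0249
[ 0.006 -0.006] [ 0.01  -0.012] [ 0.014 -0.019] [ 0.017 -0.026] [ 0.019 -0.034] [ 0.021 -0.041] [ 0.021 -0.049] [ 0.021 -0.057]
```

Emit:
servo_tool(rows=[[0.0055, -0.0055, 0, 0, 0, 0, -1], [0.01, -0.012, 0, 0, 0, 0, -1], [0.014, -0.019, 0, 0, 0, 0, -1], [0.017, -0.026, 0, 0, 0, 0, -1], [0.0195, -0.0335, 0, 0, 0, 0, -1], [0.021, -0.041, 0, 0, 0, 0, -1], [0.0215, -0.049, 0, 0, 0, 0, -1], [0.021, -0.057, 0, 0, 0, 0, -1]])

```text
time_s: 17.88
ee_pos: [0.6274, 0.0466, 0.1334]
eef_rot: [-3.141, -0.009, 2.734]
force: [-9.7, 2.8, 8.2]
grip_width: 0.0254
```

```bash
python3 arc.py .558 .054 -0.9 8
```

```text
t 17.8833 ee [0.6274 0.0466 0.1334] R 0.0698 ang -0.107 F [-9.69  2.76  8.24] w 0.0254
[-0.001 -0.008] [-0.003 -0.015] [-0.006 -0.023] [-0.01 -0.03] [-0.014 -0.036] [-0.02  -0.042] [-0.026 -0.047] [-0.032 -0.052]
```

Emit:
servo_tool(rows=[[-0.002, -0.0075, 0, 0, 0, 0, -1], [-0.004, -0.015, 0, 0, 0, 0, -1], [-0.007, -0.0225, 0, 0, 0, 0, -1], [-0.011, -0.0295, 0, 0, 0, 0, -1], [-0.015, -0.036, 0, 0, 0, 0, -1], [-0.0205, -0.0415, 0, 0, 0, 0, -1], [-0.0265, -0.047, 0, 0, 0, 0, -1], [-0.0325, -0.0515, 0, 0, 0, 0, -1]])

```text
time_s: 18.55
ee_pos: [0.5947, -0.0054, 0.1335]
eef_rot: [-3.141, -0.008, 2.734]
force: [0.6, 3.4, 3.2]
grip_width: 0.0255
```

```bash
python3 arc.py .558 .054 -0.82 7; python3 st.py b6.png
```

```text
t 18.55 ee [ 0.5947 -0.0054  0.1335] R 0.0698 ang -1.017 F [0.64 3.41 3.23] w 0.0255
[-0.007 -0.004] [-0.015 -0.007] [-0.023 -0.009] [-0.031 -0.01 ] [-0.039 -0.011] [-0.047 -0.01 ] [-0.055 -0.008] [-0.055 -0.008] yellow n 60 px 344.9 219.48 rows 216 223 z med/max 0.1367 0.138
```

View pics/b6.png

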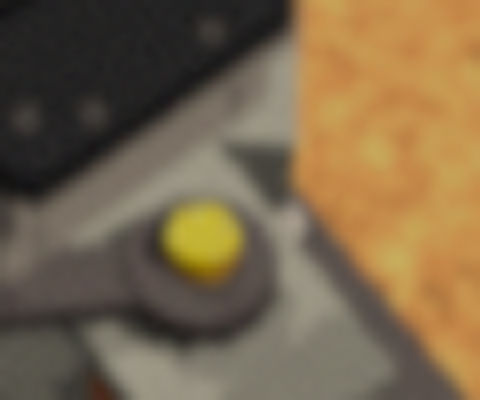

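The tip is at 0.1367 m, down about 6.9 mm as expected. This is the last 0.8 rad, and then it holds.

Emit:
servo_tool(rows=[[-0.007, -0.0035, 0, 0, 0, 0, -1], [-0.0145, -0.0065, 0, 0, 0, 0, -1], [-0.0225, -0.0085, 0, 0, 0, 0, -1], [-0.0305, -0.0095, 0, 0, 0, 0, -1], [-0.038, -0.0095, 0, 0, 0, 0, -1], [-0.0455, -0.009, 0, 0, 0, 0, -1], [-0.053, -0.008, 0, 0, 0, 0, -1], [-0.053, -0.008, 0, 0, 0, 0, -1]])

```text
time_s: 19.27
ee_pos: [0.5393, -0.0137, 0.1335]
eef_rot: [-3.141, -0.01, 2.734]
force: [-2.8, -1.1, 3.0]
grip_width: 0.0251
```

Emit:
servo_tool(rows=[[0, 0, 0, 0, 0, 0, -1], [0, 0, 0, 0, 0, 0, -1], [0, 0, 0, 0, 0, 0, -1], [0, 0, 0, 0, 0, 0, -1], [0, 0, 0, 0, 0, 0, -1], [0, 0, 0, 0, 0, 0, -1], [0, 0, 0, 0, 0, 0, -1], [0, 0, 0, 0, 0, 0, -1]])

```text
time_s: 19.93
ee_pos: [0.5394, -0.0137, 0.1335]
eef_rot: [-3.14, -0.01, 2.734]
force: [-0.2, -2.0, 4.5]
grip_width: 0.0251
```

```bash
python3 arc.py .558 .054 -0.1 7; python3 st.py b7.png; python3 - <<'E'
from h import *
p=cams.camera('scene'); save(p,'s8.png')
o=ctrl.get_obs(); print(o['ee_pos'],o['joint_vel'].round(4),o['grip_width'])
E
```

```text
t 19.9333 ee [ 0.5394 -0.0137  0.1335] R 0.0702 ang -1.839 F [-0.22 -2.03  4.48] w 0.0251
[-0.001  0.   ] [-0.002  0.001] [-0.003  0.001] [-0.004  0.001] [-0.005  0.002] [-0.006  0.002] [-0.007  0.002] [-0.007  0.002] yellow n 46 px 344.7 219.43 rows 216 222 z med/max 0.1358 0.1374
[ 0.53933482 -0.01368315  0.13345722] [-0.0001  0.0007  0.0009 -0.0009  0.0011 -0.0014] 0.024968932730574076
```

View pics/s8.png

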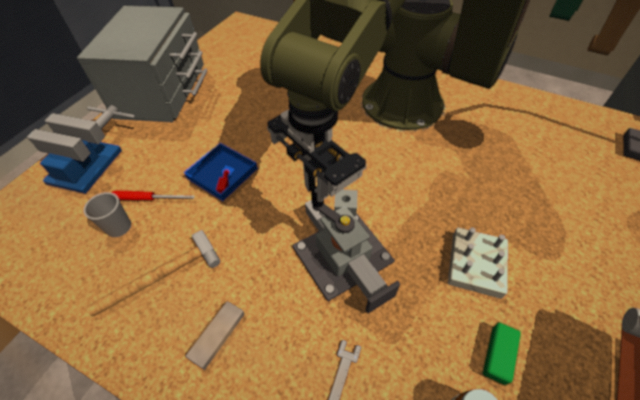

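View pics/b7.png

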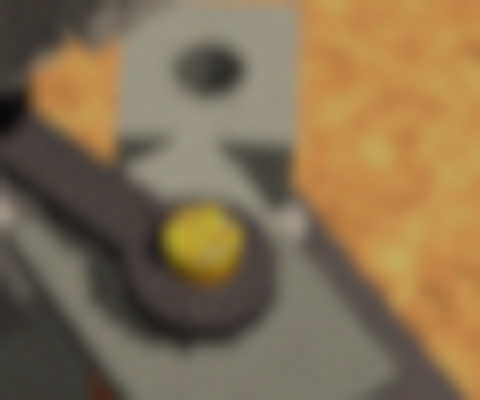

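The crank is back at the angle where the drop happened, the tip is about 8 mm lower at 0.1358 m, the plug is in the tray at (223,182), and the other things are where they were. Handing in.

```bash
python3 -c "
from station import hand_in
print(hand_in())"
```

```text
the job is handed in; nothing more can be done
None
```

The job is done and handed in at about 20 s on the robot's clock; no verdict came back.

- **Plug:** I pulled the red lock plug out of its seat and released it in the blue tray. It lies on its side with its origin about 32 mm from the tray's centre, inside the 60 mm limit.
- **Backward turn:** The screw dropped with the crank about 1.7 to 1.9 rad back. The tip fell from 0.1515 to 0.1436 m.
- **Forward turn:** I then led the handle about 6.3 rad clockwise, and the tip ended at 0.1358 m, which is 7.8 mm lower. That is inside the 6.4 to 10.2 mm range. I estimate the crank at about 4.4 rad, from the tool's path.
- **Final hold:** The gripper stayed closed on the handle at 25 mm opening with 25 N commanded grip, and the arm was still. The last picture shows the plug in the tray, and the other things in view look unmoved. I judged that by eye, not by measurement, and the jar is mostly out of that picture.

**Checks that failed or disagreed:**
- The arm blocked the top camera during the cranking, and the hand hid the screw tip for part of the forward turn.
- One trained-network reading of the screw top was clearly wrong at 0.195 m. I ignored it and used the depth on the yellow tip.

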